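Second reading: turn the bead dish a quarter turn over the reader

TASK

Pick up the white dish by its orange handle and hold it level, centred a few centimetres (about 4 cm) above the reader's round blue window, with the handle straight above the green dot, for two seconds. Then turn the dish on the spot above the window, the short way through a quarter turn, until the handle is straight above the yellow dot, and finish while still holding it there, level and still, without putting it down or letting go. Keep the dish level and the loose red ball in the middle of it, inside the blue ring, all the time, and leave the other things on the bench where they stand.

Things in the scene. Friction and masses are not known exactly. Their poses are not given: they have to be found in the camera images.
- dish: loose white round dish, 140 mm across, 22 mm high at the lip, about 0.2 kg, a loose ball in it. Origin: centre of its underside, z up. An orange upright square handle post, 22 x 22 mm, stands just outside the lip on its -x side: post centre at x = -85 mm, y = 0, from 10 to 70 mm above the underside, sides parallel to the dish's x and y axes; it joins the lip below 20 mm
- dish_middle (a point): centre of the dish's floor, 7 mm above its underside. The floor is a shallow bowl: 2.5 degrees of slope out to radius 14 mm, then 6, 10 and 15 degrees, so the ball runs off centre if the dish is tilted or jerked. A thin blue ring of radius 30 mm is drawn on it
- handle_top (a point): middle of the top face of the orange handle post, 85 mm from the dish's centre, 70 mm above the dish's underside
- ball_center (a point): centre of the loose red ball, 22 mm in diameter, 22 g, at rest in the middle of the dish at the start; it rolls freely
- reader: fixed white flat bench instrument, 250 x 250 mm, 60 mm high; origin at the centre of its underside, its front (-x side) faces the robot, turned by up to 0.2 rad
- window (a point): centre of the round blue window (radius 58 mm) in the reader's top face, 60 mm above the bench
- mark_green: green dot, disc 22 mm across and 3 mm high on the reader's top, 85 mm from the window's centre, either on the reader's front side (-x) or on its left side (+y): the handle's first place. Origin: centre of its underside. Which dot lies in which place varies
- mark_yellow: yellow dot of the same size in the other of those two places, a quarter turn from the green one: the handle's final place
- jar: bystander: clear jar with orange cap, 52 mm across, 75 mm high; origin under its centre
- reagent_box: bystander: blue carton 70 x 120 x 90 mm high; origin under its centre
- beaker: bystander: glass beaker, 70 mm across, 85 mm high; origin under its centre
- tip_rack: bystander: blue pipette tip rack 85 x 120 x 58 mm high; origin under its centre
- pipette: bystander: pipette lying flat, about 220 mm long along its x axis, 28 mm high; origin under its body
- cap_bottle: bystander: white bottle with yellow cap, 44 mm across, 90 mm high; origin under its centre

How it is judged:
By the outcome, as a careful person would: the job done as asked, in the order asked, and still so for the second after the job is handed in, while the arm keeps its last pose, push and grip.
It also fails if it takes over 64 s, if anything falls off the work surface, if the arm or the gripper's body presses on something with over 40 N, if the wrist force passes 120 N, or if a joint passes its speed limit or range.

ROBOT

A 7-joint arm with a two-finger parallel gripper is mounted at the origin on the work surface. World frame = base frame: x ahead of the robot, y to its left, z up, the work surface at z = 0. Lengths are in m, angles in rad, forces in N, time in s.
With the tool pointing down it reaches from about 0.425 to 0.875 m from the base axis. Payload 9.9 kg.
Tool frame: the origin (TCP) lies on the centre line of the jaws, within the pads' length; the fingertips stand 25 mm ahead of it and the grasp point (between the pads) lies 6 mm ahead of it; x points along the fingers, z is the direction in which the jaws open and shut, and the axes are right-handed (so a half turn about x gives the same grasp; the last joint's range is limited). The gripper opens to 85 mm and grips with 20 to 120 N. Pads are 22 mm wide; open, the fingers measure 114 mm over their backs; the gripper's body (76 mm by 85 mm) begins 54 mm behind the grasp point. The pads swing forward as they close: fully open they stand 13 mm farther back than shut.
Start: joints at [1.048, 0.576, 0.025, 1.437, -0.015, 1.129, -0.057], TCP at [0.287, -0.611, 0.256] pointing down, gripper open.
Joint ranges: [-2.76, 2.76], [-0.34, 2.15], [-1.52, 1.57], [0.19, 2.46], [-1.09, 4.23], [0.17, 1.99], [-2.82, 2.82]. Speed limits (rad/s): [2.22, 2.22, 3.01, 3.01, 3.14, 3.14, 3.14].

INTERFACE

Orientations are given as a unit quaternion [x, y, z, w].
In Python, from workcell import r gives the robot as it stands. The module is installed in compiled form; this text tells all that it offers.
- The arm moves only by the shell command python3 -m creep 'ROWS' [FORCE]. ROWS is a JSON object of lists of equal length, an entry for each row: "dp": the shift along the tool's x, y, z in cm, a list of three; "twist": the turn, a rotation vector about the tool's x, y, z in rad, a list of three; "fingers": the gripper command: -1 is fully open, 1 is shut, values between are in proportion. A call has 1 to 10 rows; each row is the pose to reach, as a shift and turn from the pose commanded when the call began, along the tool's axes at that moment; what a row does not reach only later rows make up. A row lasts 1/10 s, in which the tool goes at most 50 mm and 8.59 degrees, less where a joint would pass 70% of its speed; a pose out of reach is approached as far as the arm can. A call with a gripper value outside its range is refused whole. The fingers move at their own pace and stop on an object; FORCE is the grip in N (left out, the last holds). Time passes only in rows, so rows that repeat a pose let the fingers close. It gives the time, the measured TCP pose, the force and the opening at its end, in the units of the state.
- r.get_state(): the state, without advancing time (a new reading comes with each control period).
- r.get_image(name): name is "scene" or "top"; returns (picture, depth): 420x560x3 uint8, red, green, blue; 420x560 float32, m along the optical axis (not along the pixel's ray), 0 where there is no reading.
- r.camera_params(name): a dict with "vfov" (degrees; the focal length in pixels is half the picture's height over the tangent of half this angle, whatever the lens; pixels are square), "cx", "cy" (the principal point, pixels), "dist" ([k1, k2, p1, p2, k3] as OpenCV has them; the pictures are not rectified), "xyz" and "attitude" of the camera in the world. Camera axes: x right, y down, z forward; pixel columns grow to the right and rows downward; lengths in m; the calibration is good to about 2 mm. A picture is of the moment at which its call begins. camera_params takes no time and is no camera call.
- r.job_done(): hands the job in, once; it reports no verdict.
The state is a dict: "clock": time; "qpos": joint angles; "dq": joint speeds; "tau": joint torques, N m; "tool_pos": TCP position; "orientation": TCP orientation; "wrist_force": force on the tool from outside, world axes, zero at the start; "ft_torque": the same for the moment, N m; "gripper_width": opening from 0.0 (shut) to 1.0 (fully open).
Only numpy, scipy, OpenCV 4.12 (cv2) and the standard library are available. Lean on these libraries where they do the work, as an engineer would, in place of code of your own. Each camera call takes 0.05 s, during which the arm holds its last target.

## Working session

There is one attempt and no reset: what is moved stays moved. The work goes in short steps, Python scripts to look and compute and a shell command to move; the robot and the scene stay as the last step left them, time stands still between calls to the robot, and variables do not carry over. Pictures are saved under pics/ and viewed, and the job is handed in when it is done.

```bash
mkdir -p pics
python3 - <<'E'
from workcell import r
import cv2,numpy as np
print(r.get_state())
for n in("scene","top"):
    p,d=r.get_image(n); print(r.camera_params(n))
    cv2.imwrite(f"pics/{n}0.png",p[:,:,::-1]); np.save(f"{n}_d.npy",d)
E
```

```text
{'clock': 0.0, 'qpos': array([ 1.04819523,  0.57654049,  0.02483865,  1.43794226, -0.01497921,
        1.12901878, -0.05654622]), 'dq': array([-1.08569907e-03,  2.84831967e-05, -2.24696922e-05,  3.13658892e-04,
       -1.36770145e-03,  1.80776826e-04,  1.36913450e-03]), 'tau': array([-8.90851152e-04, -7.65764093e+01,  2.24992543e+00, -2.85963732e+01,
        1.54306699e-02,  1.28753288e-02,  1.17779697e-05]), 'tool_pos': array([ 0.28659442, -0.61065611,  0.2554248 ]), 'orientation': array([ 0.37948581,  0.59737012, -0.37889689,  0.59630245]), 'wrist_force': array([-0.92473753,  0.4350045 ,  0.49943736]), 'ft_torque': array([ 0.00653775,  0.04694594, -0.01177074]), 'gripper_width': 1.0012956362099275}
{'vfov': 46.03963069022407, 'cx': 273.35523217790586, 'cy': 219.18337091820095, 'dist': array([-0.00825946,  0.        ,  0.        ,  0.        ,  0.        ]), 'xyz': array([1.2155569 , 0.20359797, 1.19295546]), 'attitude': array([ 0.59234475,  0.7594971 , -0.21653146, -0.15939254])}
{'vfov': 50.786869069352925, 'cx': 286.70275168401594, 'cy': 204.5412938791265, 'dist': array([0.03919298, 0.        , 0.        , 0.        , 0.        ]), 'xyz': array([0.38688898, 0.0170371 , 1.13278298]), 'attitude': array([ 0.70897469, -0.69972472,  0.06152374, -0.06288908])}
```

View pics/scene0.png

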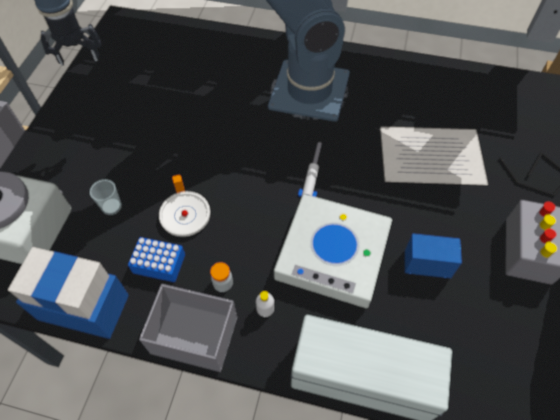

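View pics/top0.png

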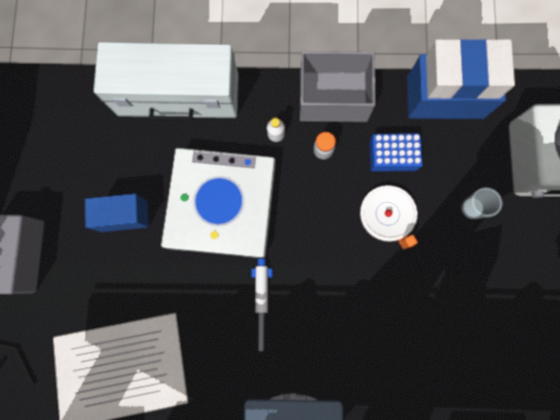

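The top view shows the dish at about (388,213) with its handle at (408,242). The window is at (218,201), the green dot at (185,197) on the left side and the yellow dot at (214,235) on the front side. Next I'll measure these precisely.

```bash
cat > h.py <<'E'
import cv2,numpy as np
from scipy.spatial.transform import Rotation as R
from workcell import r
def ray(c,uv):
    f=210/np.tan(np.radians(c['vfov']/2)); K=np.array([[f,0,c['cx']],[0,f,c['cy']],[0,0,1]])
    p=cv2.undistortPoints(np.array([[uv]],float),K,c['dist'])[0,0]
    return R.from_quat(c['attitude']).apply([p[0],p[1],1.])
def atz(n,uv,z):
    c=r.camera_params(n); d=ray(c,uv); return c['xyz']+d*(z-c['xyz'][2])/d[2]
def atd(n,uv,dep):
    c=r.camera_params(n); return c['xyz']+ray(c,uv)*dep
def proj(n,P):
    c=r.camera_params(n); f=210/np.tan(np.radians(c['vfov']/2)); K=np.array([[f,0,c['cx']],[0,f,c['cy']],[0,0,1]])
    Q=R.from_quat(c['attitude']).inv().apply(np.atleast_2d(P)-c['xyz'])
    return cv2.projectPoints(Q,np.zeros(3),np.zeros(3),K,c['dist'])[0][:,0]
E
python3 - <<'E'
from h import *
for n,rois in(("top",dict(dish=(355,180,425,255),reader=(160,145,280,260))),("scene",dict(dish=(150,165,220,245),reader=(270,190,395,305)))):
    im=cv2.imread(f"pics/{n}0.png"); d=np.load(f"{n}_d.npy")
    for k,(a,b,c,e) in rois.items():
        cv2.imwrite(f"pics/{n}_{k}.png",cv2.resize(im[b:e,a:c],None,fx=6 if k=='dish' else 5,fy=6 if k=='dish' else 5,interpolation=cv2.INTER_CUBIC))
    hsv=cv2.cvtColor(im,cv2.COLOR_BGR2HSV)
    def blob(name,lo,hi,roi,z):
        a,b,c,e=roi; m=cv2.inRange(hsv[b:e,a:c],lo,hi); 
        nn,l,s,ct=cv2.connectedComponentsWithStats(m); i=1+np.argmax(s[1:,4]); uv=ct[i]+[a,b]
        u,v=np.round(uv).astype(int)
        print(n,name,uv.round(1),s[i,4],s[i,:4]+[a,b,0,0],atz(n,uv,z).round(4),'depthpt',atd(n,uv,d[v,u]).round(4))
    R_=rois['reader'];D=rois['dish']
    blob('green',(50,120,60),(85,255,255),R_,.063)
    blob('yellow',(20,120,120),(33,255,255),R_,.063)
    blob('blue',(100,150,100),(125,255,255),(R_[0],R_[1]+20,R_[2],R_[3]-0) if n=='top' else R_,.060)
    blob('orange',(8,150,80),(20,255,255),D,.07)
    blob('red',(0,150,60),(6,255,255),D,.018)
    blob('white',(0,0,140),(180,60,255),D,.022)
E
```

```text
top green [184.1 197.1] 29 [181 195   7   6] [0.5927 0.2729 0.063 ] depthpt [0.5927 0.273  0.0627]
top yellow [213.9 234.5] 37 [211 232   7   6] [0.5011 0.1958 0.063 ] depthpt [0.5012 0.1959 0.0624]
top blue [218.2 200.6] 1564 [196 179  45  44] [0.5855 0.1894 0.06  ] depthpt [0.5854 0.1893 0.0608]
top orange [408.  241.6] 190 [398 234  20  15] [ 0.4898 -0.2715  0.07  ] depthpt [ 0.4898 -0.2715  0.0699]
top red [388.  212.5] 26 [386 210   5   6] [ 0.5681 -0.2376  0.018 ] depthpt [ 0.5666 -0.2355  0.0274]
top white [388.1 212.8] 2437 [360 185  58  56] [ 0.5667 -0.2369  0.022 ] depthpt [ 0.5654 -0.2351  0.0299]
scene green [366.2 252.2] 25 [364 250   6   5] [0.5958 0.2741 0.063 ] depthpt [0.5948 0.2742 0.0612]
scene yellow [342.9 216.5] 31 [340 214   7   6] [0.5044 0.1972 0.063 ] depthpt [0.5056 0.1972 0.0649]
scene blue [334.3 243.4] 1259 [313 225  43  38] [0.5885 0.1901 0.06  ] depthpt [0.5909 0.1902 0.0644]
scene orange [177.9 182.7] 168 [172 174  13  19] [ 0.5093 -0.2685  0.07  ] depthpt [ 0.5065 -0.2703  0.0656]
scene red [184.1 212.9] 22 [182 211   5   5] [ 0.5706 -0.2375  0.018 ] depthpt [ 0.5758 -0.234   0.0274]
scene white [184.3 213.2] 1725 [159 191  51  45] [ 0.5737 -0.2351  0.022 ] depthpt [ 0.5764 -0.2333  0.027 ]
```

View pics/top_dish.png

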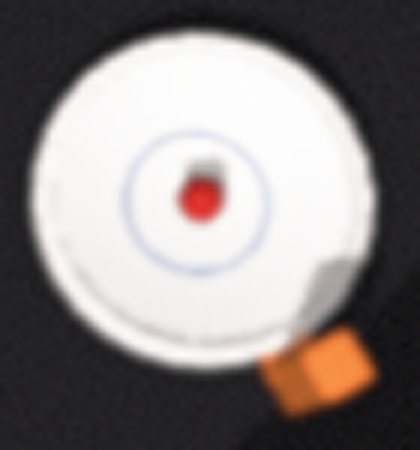

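View pics/scene_dish.png

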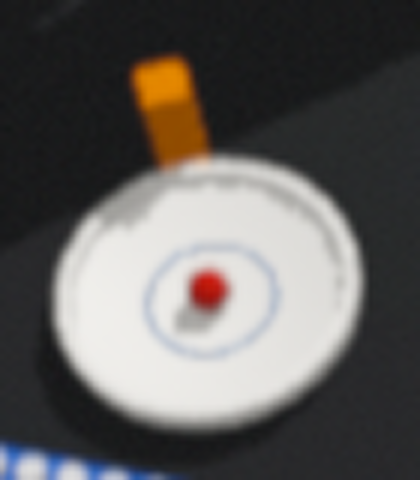

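Run:
```python
from h import *
h=[atz('top',(411.2,239.9),.07),atz('scene',(176.7,178.4),.07)]
print(h)
H=(h[0]+h[1])/2
C=np.array([[.5667,-.2369],[.5681,-.2376],[.5737,-.2351],[.5706,-.2375]]); c=C.mean(0)
v=H[:2]-c; print(c,v,np.hypot(*v),np.degrees(np.arctan2(v[1],v[0])))
for i in range(2):
  v=h[i][:2]-C[2*i+1];print(v,np.hypot(*v),np.degrees(np.arctan2(v[1],v[0])))
# check with post edges: top ring centre
s=r.get_state();print(s['clock'],s['tool_pos'],R.from_quat(s['orientation']).as_matrix().round(4))
```

```text
[array([ 0.49386851, -0.27923891,  0.07      ]), array([ 0.49617944, -0.276839  ,  0.07      ])]
[ 0.569775 -0.236775] [-0.07475102 -0.04126395] 0.08538401046019632 -151.10048601397818
[-0.07423149 -0.04163891] 0.08511235267445581 -150.71048247643847
[-0.07442056 -0.039339  ] 0.0841782400050447 -152.13889562432772
0.1 [ 0.28662316 -0.61073541  0.25553432] [[-7.000e-04  9.053e-01  4.248e-01]
 [ 1.300e-03  4.248e-01 -9.053e-01]
 [-1.000e+00 -1.000e-04 -1.500e-03]]
```

```bash
python3 -m creep '{"dp":[[0.5,2,-1.3],[1,5,-3.2],[1.5,8.5,-5.5],[2,12,-7.7],[3,15.5,-10],[4,19,-12.2],[5,22.5,-14.5],[6,26,-16.8],[7,29.5,-19],[8,33,-21.3]],"twist":[[-0.1,0,0],[-0.25,0,0],[-0.4,0,0],[-0.55,0,0],[-0.7,0,0],[-0.85,0,0],[-1,0,0],[-1.15,0,0],[-1.3,0,0],[-1.45,0,0]],"fingers":[-1,-1,-1,-1,-1,-1,-1,-1,-1,-1]}' 30; python3 -m creep '{"dp":[[0,0,0],[0,0,0],[0,0,0]],"twist":[[-0.1,0,0],[-0.19,0,0],[-0.19,0,0]],"fingers":[-1,-1,-1]}'
python3 - <<'E'
from h import *
s=r.get_state();M=R.from_quat(s['orientation']).as_matrix();print(s['clock'],s['tool_pos'],s['qpos'],M.round(4),np.degrees(np.arctan2(M[1,2],M[0,2])))
print(M.T@(np.array([.495,-.278,.056])-s['tool_pos'])*100)
for n in("scene","top"):
    p,d=r.get_image(n); im=p[:,:,::-1]
    u,v=proj(n,[.495,-.278,.07])[0].astype(int); v0=max(v-60,0);u0=u-60
    cv2.imwrite(f"pics/{n}1.png",cv2.resize(im[v0:v+60,u0:u+60],None,fx=5,fy=5,interpolation=cv2.INTER_CUBIC));print(u0,v0)
E
```

```text
clock: 1.1
tool_pos: [0.4955, -0.2766, 0.1758]
orientation: [-0.114, 0.698, 0.114, 0.698]
wrist_force: [0.1, -0.8, 0.2]
gripper_width: 1.001
clock: 1.4
tool_pos: [0.4949, -0.2778, 0.1758]
orientation: [-0.178, 0.684, 0.179, 0.684]
wrist_force: [-1.0, -0.2, -0.5]
gripper_width: 0.999
1.4 [ 0.49487578 -0.27775574  0.1758386 ] [ 0.71923775  0.5267075  -0.43814054  1.81876032  0.28497722  0.85955602
  0.65519252] [[-8.000e-04 -4.881e-01  8.728e-01]
 [ 6.000e-04  8.728e-01  4.881e-01]
 [-1.000e+00  9.000e-04 -4.000e-04]] 29.21713729012383
[ 1.19838286e+01 -3.84480500e-02  3.92414374e-03]
116 117
350 179
```

View pics/scene1.png

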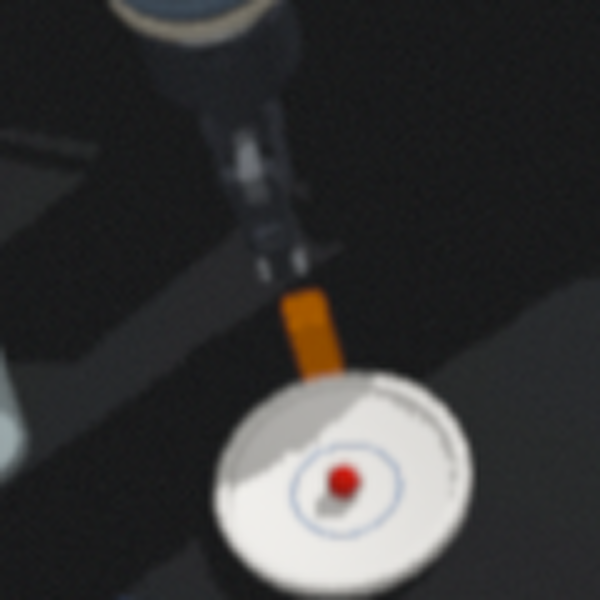

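View pics/top1.png

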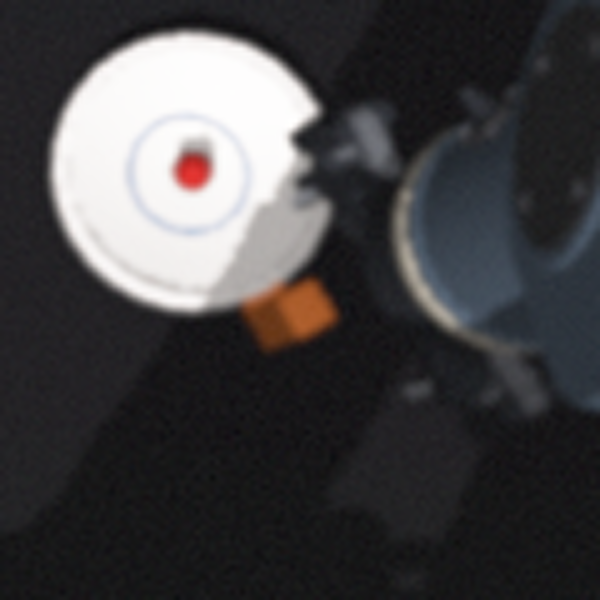

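The gripper is lined up over the handle, and the ball and dish have not moved. Now I'll descend.

```bash
python3 -m creep '{"dp":[[0.5,0,0],[1.5,0,0],[3,0,0],[4.5,0,0],[6,0,0],[7.5,0,0],[9,0,0],[10,0,0],[11,0,0],[11.5,0,0]],"twist":[[0,0,0],[0,0,0],[0,0,0],[0,0,0],[0,0,0],[0,0,0],[0,0,0],[0,0,0],[0,0,0],[0,0,0]],"fingers":[-1,-1,-1,-1,-1,-1,-1,-1,-1,-1]}'; python3 -m creep '{"dp":[[0.3,0,0],[0.4,0,0],[0.4,0,0],[0.4,0,0],[0.4,0,0],[0.4,0,0],[0.4,0,0],[0.4,0,0],[0.4,0,0],[0.4,0,0]],"twist":[[0,0,0],[0,0,0],[0,0,0],[0,0,0],[0,0,0],[0,0,0],[0,0,0],[0,0,0],[0,0,0],[0,0,0]],"fingers":[-0.9,-0.7,-0.5,-0.3,-0.1,0.05,0.15,0.2,0.24,0.28]}' 30
python3 - <<'E'
from h import *
for n in("scene","top"):
    p,d=r.get_image(n); im=p[:,:,::-1]
    u0,v0=(116,117) if n=='scene' else (350,179)
    cv2.imwrite(f"pics/{n}2.png",cv2.resize(im[v0:v0+120,u0:u0+120],None,fx=5,fy=5,interpolation=cv2.INTER_CUBIC))
E
```

```text
clock: 2.5
tool_pos: [0.4947, -0.2779, 0.0603]
orientation: [-0.177, 0.685, 0.178, 0.684]
wrist_force: [-0.8, 0.2, -0.2]
gripper_width: 1.0
clock: 3.5
tool_pos: [0.495, -0.278, 0.0573]
orientation: [-0.178, 0.684, 0.178, 0.684]
wrist_force: [0.6, -0.2, 0.1]
gripper_width: 0.363
```

View pics/scene2.png

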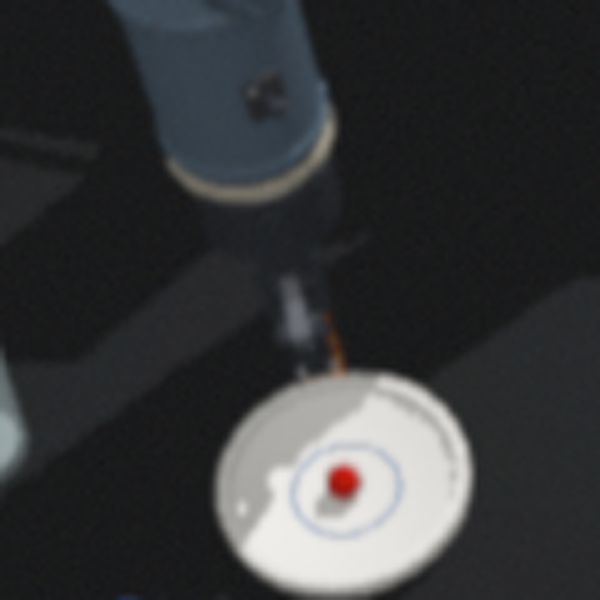

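View pics/top2.png

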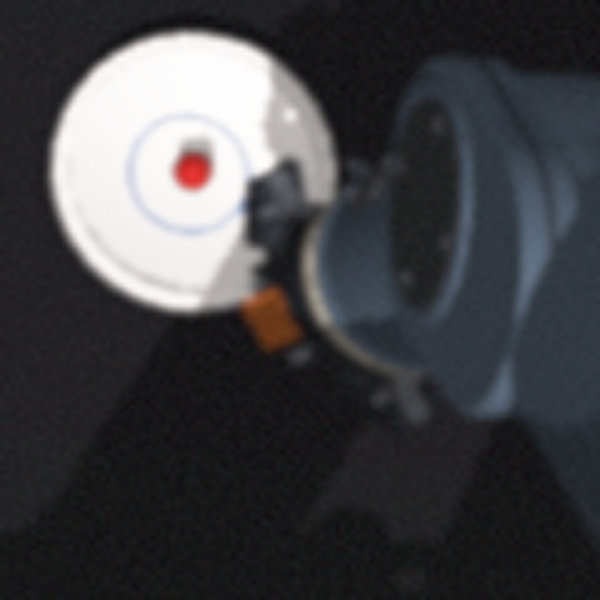

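Run:
```python
from h import *
s=r.get_state();M=R.from_quat(s['orientation']).as_matrix();t=s['tool_pos']
def pic(P): return ((proj('scene',P)-[116,117]+.5)*5-.5).round(0).tolist()
for dx in(-.03,0,.02): 
  print(dx,'inner back L/R',pic([t+M@[dx,sy*.011,.0155+.012] for sy in(-1,0,1)]))
hp=np.array([.495,-.278,0]);
a=np.radians(28.9);ex=np.array([np.cos(a),np.sin(a),0]);ey=np.array([-ex[1],ex[0],0])
for z in(.07,.03):print('post inner',z,pic([hp+[0,0,z]+ex*.011+ey*q for q in(-.011,0,.011)]))
```

```text
-0.03 inner back L/R [[287.0, 332.0], [306.0, 328.0], [326.0, 323.0]]
0 inner back L/R [[297.0, 363.0], [316.0, 359.0], [335.0, 354.0]]
0.02 inner back L/R [[303.0, 383.0], [322.0, 379.0], [341.0, 375.0]]
post inner 0.07 [[288.0, 327.0], [307.0, 322.0], [327.0, 318.0]]
post inner 0.03 [[301.0, 367.0], [320.0, 363.0], [339.0, 359.0]]
```

Run:
```python
import cv2
a=cv2.imread('pics/scene2.png')[220:400,220:400];cv2.imwrite('pics/s2z.png',cv2.convertScaleAbs(cv2.resize(a,None,fx=3.3,fy=3.3,interpolation=cv2.INTER_CUBIC),alpha=2,beta=0))
a=cv2.imread('pics/top2.png')[220:400,200:380];cv2.imwrite('pics/t2z.png',cv2.convertScaleAbs(cv2.resize(a,None,fx=3.3,fy=3.3,interpolation=cv2.INTER_CUBIC),alpha=2,beta=0))
```

```text
(no output)
```

View pics/s2z.png

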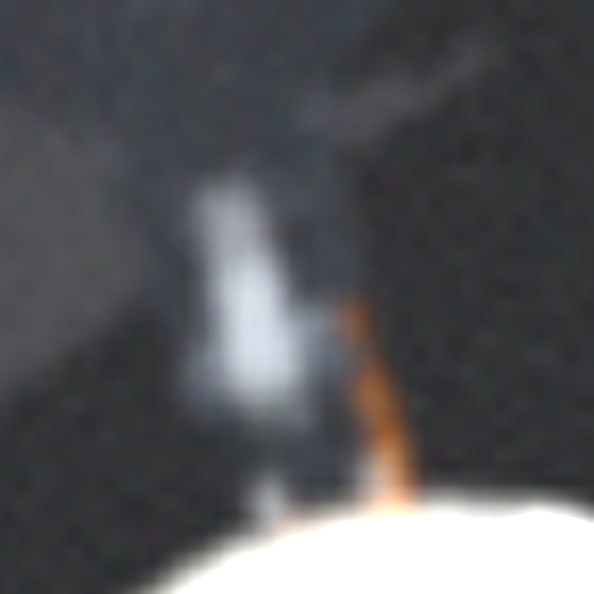

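View pics/t2z.png

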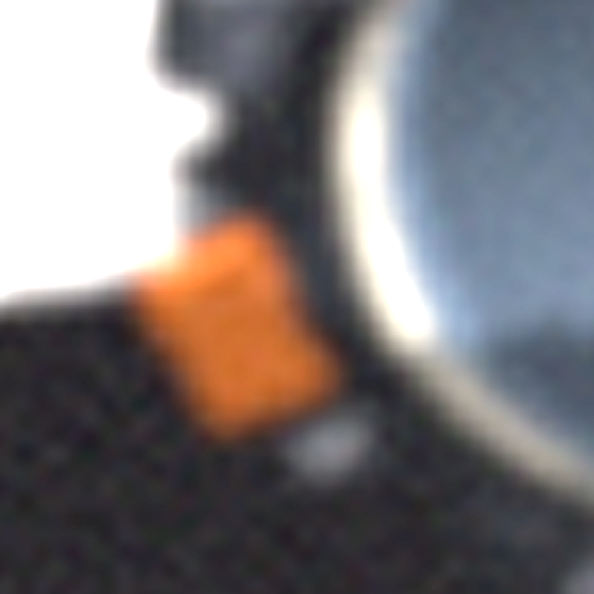

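The pads straddle the post, which sits about 2 mm to the tool's +y side. I'll shift a little and close slowly.

```bash
python3 -m creep '{"dp":[[0,0.1,0],[0,0.15,0],[0,0.15,0],[0,0.15,0],[0,0.15,0],[0,0.15,0],[0,0.15,0],[0,0.15,0],[0,0.15,0],[0,0.15,0]],"twist":[[0,0,0],[0,0,0],[0,0,0],[0,0,0],[0,0,0],[0,0,0],[0,0,0],[0,0,0],[0,0,0],[0,0,0]],"fingers":[0.28,0.3,0.32,0.34,0.36,0.38,0.4,0.42,0.44,0.46]}' 30; python3 -m creep '{"dp":[[0,0,0],[0,0,0],[0,0,0],[0,0,0],[0,0,0],[0,0,0],[0,0,0],[0,0,0],[0,0,0],[0,0,0]],"twist":[[0,0,0],[0,0,0],[0,0,0],[0,0,0],[0,0,0],[0,0,0],[0,0,0],[0,0,0],[0,0,0],[0,0,0]],"fingers":[0.48,0.5,0.52,0.54,0.56,0.58,0.6,0.7,0.85,1]}' 60
python3 - <<'E'
from h import *
s=r.get_state();M=R.from_quat(s['orientation']).as_matrix();print(s['clock'],s['tool_pos'],s['wrist_force'],s['ft_torque'],s['qpos'].round(3))
print(M.round(4),np.degrees(np.arctan2(M[1,2],M[0,2])))
for n in("scene","top"):
    p,d=r.get_image(n); im=p[:,:,::-1]
    u0,v0=(116,117) if n=='scene' else (350,179)
    cv2.imwrite(f"pics/{n}3.png",cv2.resize(im[v0:v0+120,u0:u0+120],None,fx=5,fy=5,interpolation=cv2.INTER_CUBIC))
E
```

```text
clock: 4.6
tool_pos: [0.4942, -0.2768, 0.0573]
orientation: [-0.178, 0.684, 0.178, 0.684]
wrist_force: [-0.4, -0.2, -0.1]
gripper_width: 0.267
clock: 5.6
tool_pos: [0.4942, -0.2769, 0.0574]
orientation: [-0.178, 0.684, 0.178, 0.684]
wrist_force: [-3.0, -1.3, 5.5]
gripper_width: 0.254
5.6 [ 0.49422258 -0.27688319  0.05742033] [-2.99102195 -1.29268652  5.46783911] [-0.29760718  0.51175753 -0.00715465] [ 0.656  0.682 -0.353  1.925  0.395  0.603  0.554]
[[-1.000e-04 -4.862e-01  8.738e-01]
 [-2.000e-04  8.738e-01  4.862e-01]
 [-1.000e+00 -2.000e-04 -2.000e-04]] 29.093886538871438
```

View pics/scene3.png

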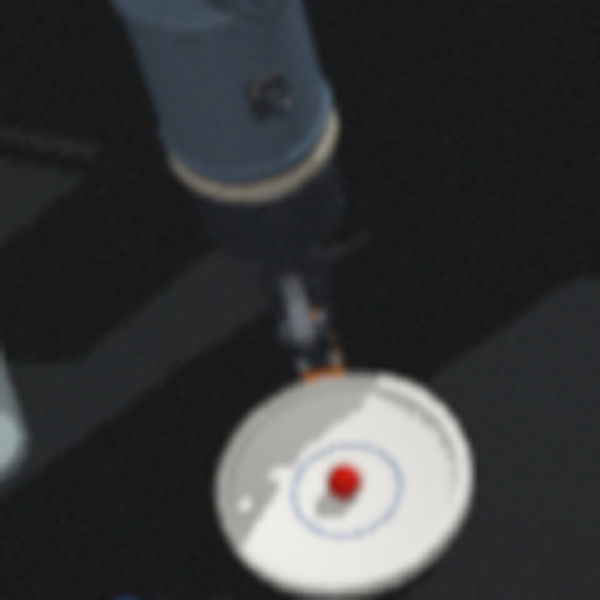

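View pics/top3.png

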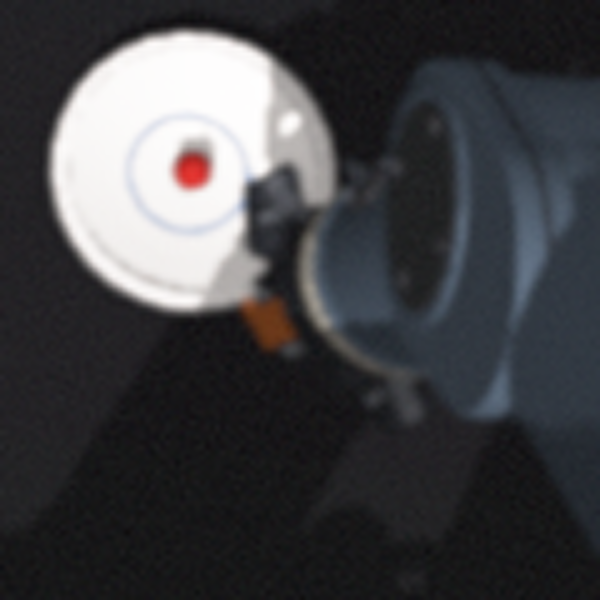

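Grasped at about 21.6 mm opening. I'll lift gently.

```bash
python3 -m creep '{"dp":[[0,0,0],[-0.02,0,0],[-0.06,0,0],[-0.15,0,0],[-0.3,0,0],[-0.5,0,0],[-0.75,0,0],[-1.05,0,0],[-1.4,0,0],[-1.8,0,0]],"twist":[[0,0,0],[0,0,0],[0,0,0],[0,0,0],[0,0,0],[0,0,0],[0,0,0],[0,0,0],[0,0,0],[0,0,0]],"fingers":[1,1,1,1,1,1,1,1,1,1]}' 80;python3 -m creep '{"dp":[[-0.4,0,0],[-0.8,0,0],[-1.2,0,0],[-1.5,0,0],[-1.75,0,0],[-1.95,0,0],[-2.1,0,0],[-2.18,0,0],[-2.2,0,0],[-2.2,0,0]],"twist":[[0,0,0],[0,0,0],[0,0,0],[0,0,0],[0,0,0],[0,0,0],[0,0,0],[0,0,0],[0,0,0],[0,0,0]],"fingers":[1,1,1,1,1,1,1,1,1,1]}'
python3 - <<'E'
from h import *
s=r.get_state();M=R.from_quat(s['orientation']).as_matrix();print(s['clock'],s['tool_pos'],s['wrist_force'],s['ft_torque'],s['qpos'].round(3))
print(M.round(4),np.degrees(np.arctan2(M[1,2],M[0,2])))
for n in("scene","top"):
    p,d=r.get_image(n); im=p[:,:,::-1]; np.save(f"{n}4d.npy",d); cv2.imwrite(f"pics/{n}4f.png",im)
    u0,v0=(116,117) if n=='scene' else (350,179)
    cv2.imwrite(f"pics/{n}4.png",cv2.resize(im[v0:v0+120,u0:u0+120],None,fx=5,fy=5,interpolation=cv2.INTER_CUBIC))
E
```

```text
clock: 6.7
tool_pos: [0.4943, -0.2767, 0.0756]
orientation: [-0.178, 0.684, 0.178, 0.684]
wrist_force: [-0.1, -0.2, -2.7]
gripper_width: 0.244
clock: 7.7
tool_pos: [0.4943, -0.2767, 0.0972]
orientation: [-0.178, 0.684, 0.178, 0.684]
wrist_force: [-0.4, 0.3, -1.5]
gripper_width: 0.246
7.7 [ 0.49428702 -0.27669732  0.09723682] [-0.40996446  0.3056916  -1.52407444] [-0.07067902  0.1686941   0.01593004] [ 0.68   0.625 -0.388  1.897  0.357  0.687  0.588]
[[-1.000e-04 -4.864e-01  8.737e-01]
 [ 1.000e-04  8.737e-01  4.864e-01]
 [-1.000e+00  1.000e-04 -0.000e+00]] 29.10738399177634
```

View pics/scene4.png

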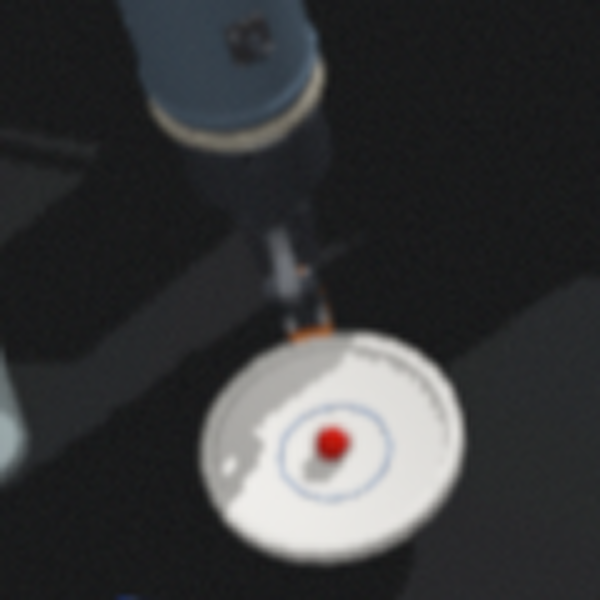

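View pics/top4.png

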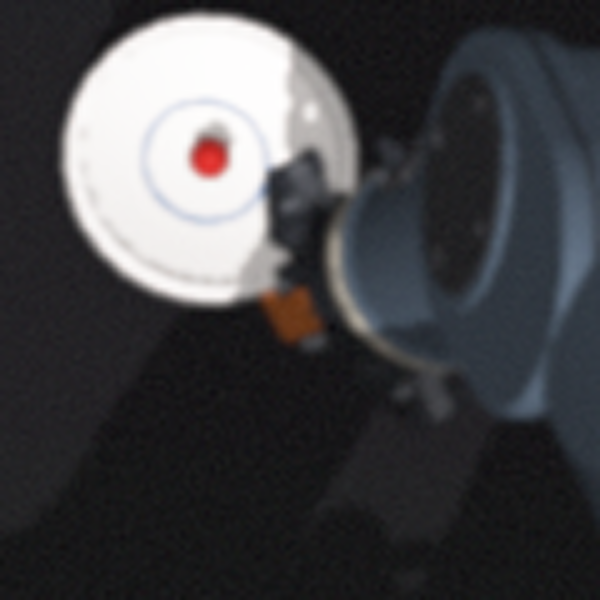

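```bash
cat > m.py <<'E'
from h import *
def meas(n,im,D,zu):
    hsv=cv2.cvtColor(im,cv2.COLOR_BGR2HSV); a,b,c,e=D; out={}
    for name,lo,hi,z in(('red',(0,150,60),(6,255,255),zu+.018),('white',(0,0,140),(180,60,255),zu+.022)):
        m=cv2.inRange(hsv[b:e,a:c],lo,hi); nn,l,s,ct=cv2.connectedComponentsWithStats(m); i=1+np.argmax(s[1:,4]); out[name]=atz(n,ct[i]+[a,b],z)
        out[name+'_uv']=ct[i]+[a,b]
    return out
def plane(n,d,C,zu):
    c=r.camera_params(n);vv,uu=np.nonzero(d>0); f=210/np.tan(np.radians(c['vfov']/2));K=np.array([[f,0,c['cx']],[0,f,c['cy']],[0,0,1]])
    u0,v0=proj(n,[C[0],C[1],zu+.01])[0]; k=(abs(uu-u0)<45)&(abs(vv-v0)<45); uu=uu[k];vv=vv[k]
    p=cv2.undistortPoints(np.c_[uu,vv].astype(float)[:,None],K,c['dist'])[:,0]
    P=c['xyz']+R.from_quat(c['attitude']).apply(np.c_[p,np.ones(len(p))]*d[vv,uu][:,None])
    q=P[:,:2]-C; rr=np.hypot(*q.T); k=(rr>.018)&(rr<.055)&(abs(P[:,2]-zu-.01)<.02)
    A=np.c_[np.ones(k.sum()),q[k],rr[k],rr[k]**2,rr[k]**3]; w=np.ones(k.sum(),bool)
    for _ in range(5):
        x=np.linalg.lstsq(A[w],P[k,2][w],rcond=None)[0]; e=P[k,2]-A@x; w=abs(e)<2.5*np.median(abs(e))+1e-4
    return np.degrees(x[1:3]),w.sum(),e[w].std()
E
python3 - <<'E'
from m import *
s=r.get_state();M=R.from_quat(s['orientation']).as_matrix();t=s['tool_pos']
for n,D in(('top',(355,170,425,255)),('scene',(150,165,215,240))):
    o=meas(n,cv2.imread(f'pics/{n}4f.png'),D,.04)
    C=o['red']
    print(n,{k:v.round(4) for k,v in o.items()},'red in tool cm',(M.T@(C-t)*100).round(2))
    print('tilt now',plane(n,np.load(f'{n}4d.npy'),C[:2],.04))
for n,C in(('top',[.5675,-.237]),('scene',[.5715,-.237])): print('tilt start',plane(n,np.load(f'{n}_d.npy'),np.array(C),0))
E
```

```text
top {'red': array([ 0.5679, -0.2372,  0.058 ]), 'red_uv': array([391.5, 210. ]), 'white': array([ 0.5698, -0.2297,  0.062 ]), 'white_uv': array([388.7681, 208.9667])} red in tool cm [ 3.92 -0.14  8.36]
tilt now (array([-0.26831602, -0.27238101]), np.int64(1132), np.float64(0.0016616453547449444))
scene {'red': array([ 0.5701, -0.2369,  0.058 ]), 'red_uv': array([181.9091, 205.0909]), 'white': array([ 0.5744, -0.2334,  0.062 ]), 'white_uv': array([182.3046, 205.8203])} red in tool cm [ 3.92 -0.22  8.57]
tilt now (array([-0.40580527, -0.04836184]), np.int64(864), np.float64(0.0019421366528418783))
tilt start (array([-0.00164803,  0.35589932]), np.int64(1185), np.float64(0.0017034762764061417))
tilt start (array([ 0.13166745, -0.68686232]), np.int64(830), np.float64(0.002218162204491553))
```

```bash
cat > plan.py <<'E'
import numpy as np, json
off=np.array([-.0015,.0848]) # dish centre in tool y,z
def zy(a): return np.array([-np.sin(a),np.cos(a)]),np.array([np.cos(a),np.sin(a)])
def mj(s): s=np.clip(s,0,1); return s**3*(10-15*s+6*s*s)
def run(c0,c1,a0,a1,z0,z1,T,Tz):
    def pose(t):
        c=c0+(c1-c0)*mj(t/T); a=a0+(a1-a0)*mj(t/T); z=z0+(z1-z0)*mj(t/Tz); y,k=zy(a)
        p=c-off[0]*y-off[1]*k; return p,a,z
    n=int(round(T*10))
    for s in range(0,n,10):
        p0,b0,h0=pose(s/10); y,k=zy(b0); dp=[];tw=[]
        for i in range(s+1,s+11):
            p,b,h=pose(i/10); d=p-p0
            dp.append([round(-(h-h0)*100,2),round(d@y*100,2),round(d@k*100,2)]); tw.append([round(-(b-b0),3),0,0])
        print('{"dp":'+json.dumps(dp).replace(' ','')+',"twist":'+json.dumps(tw).replace(' ','')+'}', 'end tcp',pose(s/10+1)[0].round(4),pose(s/10+1)[2].round(4),'az',np.degrees(pose(s/10+1)[1]).round(1))
E
python3 - <<'E'
from plan import *
D=np.radians
y,k=zy(D(29.1)); c0=np.array([.4943,-.2767])+off[0]*y+off[1]*k; print(c0)
run(c0,np.array([.587,.1898]),D(29.1),D(-94.8),.0972,.157,7,3.5)
E
```

```text
[ 0.56912539 -0.23676942]
{"dp":[[-0.0,0.0,0.0],[-0.01,0.01,0.01],[-0.03,0.04,0.02],[-0.07,0.09,0.04],[-0.14,0.18,0.07],[-0.23,0.3,0.13],[-0.35,0.47,0.2],[-0.49,0.68,0.29],[-0.66,0.95,0.4],[-0.87,1.27,0.54]],"twist":[[0.0,0,0],[0.0,0,0],[0.002,0,0],[0.004,0,0],[0.007,0,0],[0.012,0,0],[0.019,0,0],[0.027,0,0],[0.038,0,0],[0.05,0,0]]} end tcp [ 0.4928 -0.263 ] 0.1059 az 26.2
{"dp":[[-0.23,0.39,0.15],[-0.48,0.84,0.32],[-0.75,1.35,0.52],[-1.03,1.93,0.74],[-1.33,2.58,1.0],[-1.65,3.29,1.29],[-1.96,4.06,1.62],[-2.28,4.9,1.98],[-2.6,5.79,2.38],[-2.91,6.75,2.81]],"twist":[[0.015,0,0],[0.033,0,0],[0.052,0,0],[0.075,0,0],[0.1,0,0],[0.127,0,0],[0.158,0,0],[0.19,0,0],[0.225,0,0],[0.263,0,0]]} end tcp [ 0.4882 -0.19  ] 0.135 az 11.2
{"dp":[[-0.3,1.1,0.2],[-0.59,2.26,0.42],[-0.86,3.48,0.67],[-1.11,4.75,0.95],[-1.33,6.06,1.26],[-1.54,7.43,1.59],[-1.71,8.82,1.97],[-1.85,10.25,2.37],[-1.97,11.71,2.81],[-2.06,13.18,3.27]],"twist":[[0.04,0,0],[0.082,0,0],[0.126,0,0],[0.172,0,0],[0.22,0,0],[0.27,0,0],[0.321,0,0],[0.374,0,0],[0.428,0,0],[0.483,0,0]]} end tcp [ 0.4948 -0.0543] 0.1556 az -16.5
{"dp":[[-0.06,
[... 714 characters left out ...]
:[[-0.0,0.52,-0.7],[-0.0,1.0,-1.35],[-0.0,1.44,-1.94],[-0.0,1.86,-2.47],[-0.0,2.23,-2.96],[-0.0,2.57,-3.39],[-0.0,2.88,-3.78],[-0.0,3.15,-4.12],[-0.0,3.38,-4.41],[-0.0,3.58,-4.67]],"twist":[[0.037,0,0],[0.072,0,0],[0.105,0,0],[0.135,0,0],[0.163,0,0],[0.188,0,0],[0.21,0,0],[0.23,0,0],[0.248,0,0],[0.263,0,0]]} end tcp [0.5909 0.2646] 0.157 az -91.9
{"dp":[[-0.0,0.11,-0.25],[-0.0,0.2,-0.45],[-0.0,0.27,-0.62],[-0.0,0.33,-0.75],[-0.0,0.37,-0.84],[-0.0,0.4,-0.9],[-0.0,0.42,-0.94],[-0.0,0.43,-0.97],[-0.0,0.43,-0.97],[-0.0,0.43,-0.97]],"twist":[[0.013,0,0],[0.023,0,0],[0.032,0,0],[0.038,0,0],[0.043,0,0],[0.047,0,0],[0.049,0,0],[0.05,0,0],[0.05,0,0],[0.05,0,0]]} end tcp [0.5956 0.2742] 0.157 az -94.8
```

```bash
python3 -m creep '{"dp":[[0,0,0],[-0.01,0.01,0.01],[-0.03,0.04,0.02],[-0.07,0.09,0.04],[-0.14,0.18,0.07],[-0.23,0.3,0.13],[-0.35,0.47,0.2],[-0.49,0.68,0.29],[-0.66,0.95,0.4],[-0.87,1.27,0.54]],"twist":[[0,0,0],[0,0,0],[0.002,0,0],[0.004,0,0],[0.007,0,0],[0.012,0,0],[0.019,0,0],[0.027,0,0],[0.038,0,0],[0.05,0,0]],"fingers":[1,1,1,1,1,1,1,1,1,1]}'; python3 -m creep '{"dp":[[-0.23,0.39,0.15],[-0.48,0.84,0.32],[-0.75,1.35,0.52],[-1.03,1.93,0.74],[-1.33,2.58,1.0],[-1.65,3.29,1.29],[-1.96,4.06,1.62],[-2.28,4.9,1.98],[-2.6,5.79,2.38],[-2.91,6.75,2.81]],"twist":[[0.015,0,0],[0.033,0,0],[0.052,0,0],[0.075,0,0],[0.1,0,0],[0.127,0,0],[0.158,0,0],[0.19,0,0],[0.225,0,0],[0.263,0,0]],"fingers":[1,1,1,1,1,1,1,1,1,1]}'; python3 -c "
from workcell import r
s=r.get_state();print(s['qpos'].round(2),s['dq'].round(2))"
```

```text
clock: 8.8
tool_pos: [0.4928, -0.2627, 0.1061]
orientation: [-0.16, 0.689, 0.16, 0.689]
wrist_force: [1.1, -0.2, -2.8]
gripper_width: 0.251
clock: 9.8
tool_pos: [0.4881, -0.1893, 0.1354]
orientation: [-0.068, 0.704, 0.068, 0.704]
wrist_force: [-0.6, -0.2, -2.1]
gripper_width: 0.251
[ 0.5   0.51 -0.32  1.98  0.24  0.69  0.22] [-0.25 -0.1   0.09  0.08 -0.12 -0.01 -0.47]
```

Tracking is within 1 mm, so I'll continue.

```bash
python3 -m creep '{"dp":[[-0.3,1.1,0.2],[-0.59,2.26,0.42],[-0.86,3.48,0.67],[-1.11,4.75,0.95],[-1.33,6.06,1.26],[-1.54,7.43,1.59],[-1.71,8.82,1.97],[-1.85,10.25,2.37],[-1.97,11.71,2.81],[-2.06,13.18,3.27]],"twist":[[0.04,0,0],[0.082,0,0],[0.126,0,0],[0.172,0,0],[0.22,0,0],[0.27,0,0],[0.321,0,0],[0.374,0,0],[0.428,0,0],[0.483,0,0]],"fingers":[1,1,1,1,1,1,1,1,1,1]}'; python3 -m creep '{"dp":[[-0.06,1.55,-0.25],[-0.11,3.11,-0.47],[-0.13,4.69,-0.67],[-0.14,6.27,-0.84],[-0.14,7.86,-0.99],[-0.14,9.43,-1.1],[-0.14,10.99,-1.2],[-0.14,12.52,-1.26],[-0.14,14.03,-1.3],[-0.14,15.5,-1.32]],"twist":[[0.056,0,0],[0.113,0,0],[0.17,0,0],[0.228,0,0],[0.286,0,0],[0.344,0,0],[0.401,0,0],[0.459,0,0],[0.515,0,0],[0.571,0,0]],"fingers":[1,1,1,1,1,1,1,1,1,1]}'; python3 -c "
from workcell import r
s=r.get_state();print(s['qpos'].round(2),s['dq'].round(2))"
```

```text
clock: 10.8
tool_pos: [0.4946, -0.0532, 0.156]
orientation: [0.103, 0.7, -0.102, 0.7]
wrist_force: [-1.4, 0.7, -2.8]
gripper_width: 0.247
clock: 11.8
tool_pos: [0.5259, 0.0994, 0.1573]
orientation: [0.296, 0.643, -0.295, 0.642]
wrist_force: [0.2, -0.6, -1.9]
gripper_width: 0.246
[-0.26  0.48 -0.02  1.93  0.01  0.73 -1.15] [-0.35  0.08  0.17 -0.15 -0.11  0.07 -0.67]
```

```bash
python3 -m creep '{"dp":[[0,1.21,-0.77],[0,2.4,-1.5],[0,3.55,-2.19],[0,4.67,-2.84],[0,5.75,-3.45],[0,6.78,-4.02],[0,7.77,-4.55],[0,8.71,-5.04],[0,9.6,-5.49],[0,10.44,-5.91]],"twist":[[0.055,0,0],[0.109,0,0],[0.162,0,0],[0.213,0,0],[0.263,0,0],[0.311,0,0],[0.357,0,0],[0.401,0,0],[0.443,0,0],[0.483,0,0]],"fingers":[1,1,1,1,1,1,1,1,1,1]}'; python3 -m creep '{"dp":[[0,0.52,-0.7],[0,1.0,-1.35],[0,1.44,-1.94],[0,1.86,-2.47],[0,2.23,-2.96],[0,2.57,-3.39],[0,2.88,-3.78],[0,3.15,-4.12],[0,3.38,-4.41],[0,3.58,-4.67]],"twist":[[0.037,0,0],[0.072,0,0],[0.105,0,0],[0.135,0,0],[0.163,0,0],[0.188,0,0],[0.21,0,0],[0.23,0,0],[0.248,0,0],[0.263,0,0]],"fingers":[1,1,1,1,1,1,1,1,1,1]}'; python3 -m creep '{"dp":[[0,0.11,-0.25],[0,0.2,-0.45],[0,0.27,-0.62],[0,0.33,-0.75],[0,0.37,-0.84],[0,0.4,-0.9],[0,0.42,-0.94],[0,0.43,-0.97],[0,0.43,-0.97],[0,0.43,-0.97]],"twist":[[0.013,0,0],[0.023,0,0],[0.032,0,0],[0.038,0,0],[0.043,0,0],[0.047,0,0],[0.049,0,0],[0.05,0,0],[0.05,0,0],[0.05,0,0]],"fingers":[1,1,1,1,1,1,1,1,1,1]}'
python3 - <<'E'
from m import *
for n in('top','scene'):
    p,d=r.get_image(n); im=p[:,:,::-1].copy(); cv2.imwrite(f"pics/{n}5f.png",im); np.save(f"{n}5d.npy",d)
    u0,v0=(160,140) if n=='top' else (270,165)
    cv2.imwrite(f"pics/{n}5.png",cv2.resize(im[v0:v0+120,u0:u0+120],None,fx=5,fy=5,interpolation=cv2.INTER_CUBIC))
    o=meas(n,im,(u0,v0,u0+120,v0+120),.1); C=o['red']
    s=r.get_state();M=R.from_quat(s['orientation']).as_matrix();t=s['tool_pos']
    print(n,{k:v.round(4) for k,v in o.items()},'red in tool cm',(M.T@(C-t)*100).round(2)); print(plane(n,d,C[:2],.1))
print(t,s['qpos'].round(2),M.round(4),np.degrees(np.arctan2(M[1,2],M[0,2])),s['clock'])
E
```

```text
clock: 12.8
tool_pos: [0.5663, 0.2122, 0.1573]
orientation: [0.44, 0.554, -0.44, 0.553]
wrist_force: [0.3, 0.1, -3.0]
gripper_width: 0.252
clock: 13.8
tool_pos: [0.591, 0.2647, 0.1571]
orientation: [-0.509, -0.491, 0.509, -0.491]
wrist_force: [-0.1, -0.2, -2.2]
gripper_width: 0.25
clock: 14.8
tool_pos: [0.5954, 0.274, 0.1571]
orientation: [-0.521, -0.479, 0.521, -0.479]
wrist_force: [0.2, 0.1, -2.6]
gripper_width: 0.249
top {'red': array([0.5859, 0.1882, 0.118 ]), 'red_uv': array([214.8857, 195.8857]), 'white': array([0.5582, 0.1736, 0.122 ]), 'white_uv': array([220.4147, 207.3586])} red in tool cm [ 3.91 -0.23  8.63]
(array([-0.20561687, -0.28964786]), np.int64(1355), np.float64(0.0015268691237162522))
scene {'red': array([0.5886, 0.1899, 0.118 ]), 'red_uv': array([336.3667, 232.3667]), 'white': array([0.6202, 0.1721, 0.122 ]), 'white_uv': array([327.0106, 240.8935])} red in tool cm [3.91 0.03 8.44]
(array([0.01780516, 0.05877759]), np.int64(1029), np.float64(0.001684783033523087))
[0.59543221 0.27403266 0.15711642] [-0.63  0.65  0.22  1.62 -0.17  0.89 -2.01] [[-1.000e-04  9.965e-01 -8.410e-02]
 [ 1.000e-04 -8.410e-02 -9.965e-01]
 [-1.000e+00 -1.000e-04 -0.000e+00]] -94.82607403261851 14.9
```

View pics/top5.png

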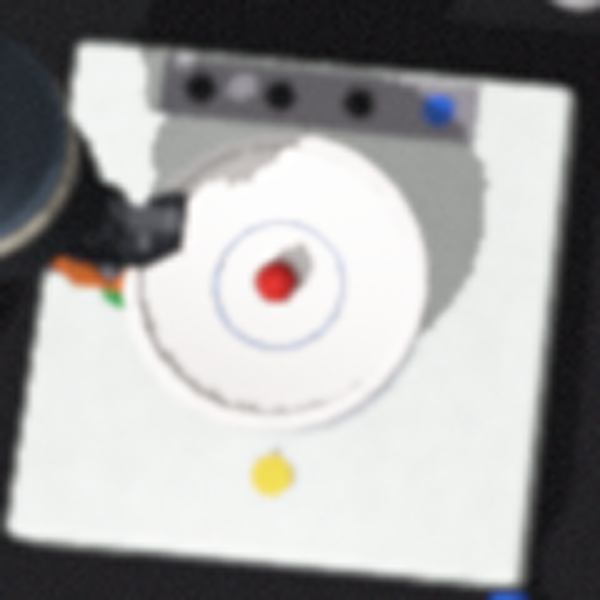

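View pics/scene5.png

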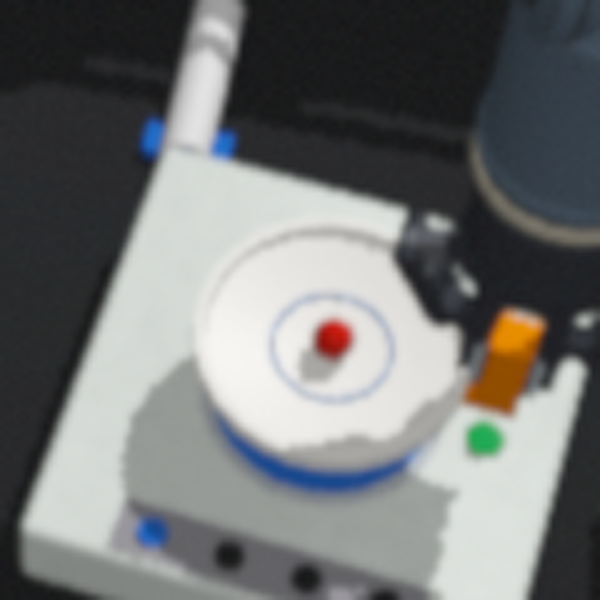

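The ball is centred in the ring, and the dish is over the window within about 1 mm in both views, with the handle over the green dot. I'll hold, then plan the turn.

```bash
python3 -m creep '{"dp":[[0,0,0],[0,0,0],[0,0,0],[0,0,0],[0,0,0],[0,0,0],[0,0,0],[0,0,0],[0,0,0],[0,0,0]],"twist":[[0,0,0],[0,0,0],[0,0,0],[0,0,0],[0,0,0],[0,0,0],[0,0,0],[0,0,0],[0,0,0],[0,0,0]],"fingers":[1,1,1,1,1,1,1,1,1,1]}'; python3 -m creep '{"dp":[[0,0,0],[0,0,0],[0,0,0],[0,0,0],[0,0,0],[0,0,0],[0,0,0],[0,0,0],[0,0,0],[0,0,0]],"twist":[[0,0,0],[0,0,0],[0,0,0],[0,0,0],[0,0,0],[0,0,0],[0,0,0],[0,0,0],[0,0,0],[0,0,0]],"fingers":[1,1,1,1,1,1,1,1,1,1]}' ; python3 -m creep '{"dp":[[0,0,0],[0,0,0],[0,0,0],[0,0,0],[0,0,0],[0,0,0],[0,0,0],[0,0,0],[0,0,0],[0,0,0]],"twist":[[0,0,0],[0,0,0],[0,0,0],[0,0,0],[0,0,0],[0,0,0],[0,0,0],[0,0,0],[0,0,0],[0,0,0]],"fingers":[1,1,1,1,1,1,1,1,1,1]}'
python3 - <<'E'
import plan
from plan import *
plan.off=off=np.array([-.0012,.085]); D=np.radians
y,k=zy(D(-94.8)); c0=np.array([.5955,.2741])+off[0]*y+off[1]*k; print(c0)
run(c0,c0,D(-94.8),D(-4.8),.157,.157,6,6)
from h import *
for n,o in(('scene',(270,165)),('top',(160,140))):
  print(n,((proj(n,[[.594,.274,.17],[.5943,.2735,.063]])-o+.5)*5))
E
```

```text
clock: 15.9
tool_pos: [0.5955, 0.274, 0.1571]
orientation: [-0.521, -0.478, 0.521, -0.479]
wrist_force: [0.1, 0.6, -2.6]
gripper_width: 0.248
clock: 16.9
tool_pos: [0.5954, 0.2741, 0.1571]
orientation: [-0.521, -0.479, 0.521, -0.478]
wrist_force: [-0.1, 0.0, -3.1]
gripper_width: 0.249
clock: 17.9
tool_pos: [0.5954, 0.2741, 0.1571]
orientation: [-0.521, -0.479, 0.521, -0.478]
wrist_force: [-0.3, 0.5, -3.3]
gripper_width: 0.253
[0.58719159 0.18949852]
{"dp":[[-0.0,-0.0,-0.0],[-0.0,-0.0,-0.0],[-0.0,-0.02,-0.0],[-0.0,-0.04,-0.0],[-0.0,-0.07,-0.0],[-0.0,-0.11,-0.0],[-0.0,-0.18,-0.0],[-0.0,-0.26,0.0],[-0.0,-0.36,0.0],[-0.0,-0.47,0.01]],"twist":[[-0.0,0,0],[-0.001,0,0],[-0.002,0,0],[-0.004,0,0],[-0.008,0,0],[-0.013,0,0],[-0.021,0,0],[-0.03,0,0],[-0.042,0,0],[-0.056,0,0]]} end tcp [0.5908 0.2744] 0.157 az -91.6
{"dp":[[-0.0,-0.14,-0.0],[-0.0,-0.3,0.0],[-0.0,-0.48,0.01],[-0.0,-0.68,0.02],[-0.0,-0.91,0.04],[-0.0,-1.15,0.06],[-0.0,-1.41,0.1],[-0.0,-1.69,0.15],[-0.0,-1.99,0.21],[-0.0,-2.3,0.28]],"twist":[[-0.016,0,0],[-0.035,0,0],[-0.057,0,0],[-0.08,0,0],[-0.107,0,0],[-0.136,0,0],[-0.167,0,0],[-
[... 960 characters left out ...]
,-2.17,0.25],[-0.0,-2.3,0.28]],"twist":[[-0.038,0,0],[-0.074,0,0],[-0.107,0,0],[-0.138,0,0],[-0.167,0,0],[-0.193,0,0],[-0.217,0,0],[-0.239,0,0],[-0.258,0,0],[-0.274,0,0]]} end tcp [0.5032 0.2025] 0.157 az -8.0
{"dp":[[-0.0,-0.12,-0.0],[-0.0,-0.22,-0.0],[-0.0,-0.3,0.0],[-0.0,-0.36,0.0],[-0.0,-0.41,0.0],[-0.0,-0.44,0.01],[-0.0,-0.46,0.01],[-0.0,-0.47,0.01],[-0.0,-0.47,0.01],[-0.0,-0.47,0.01]],"twist":[[-0.014,0,0],[-0.026,0,0],[-0.035,0,0],[-0.042,0,0],[-0.048,0,0],[-0.052,0,0],[-0.054,0,0],[-0.055,0,0],[-0.056,0,0],[-0.056,0,0]]} end tcp [0.5026 0.1978] 0.157 az -4.8
scene [[516.97264998 331.58418792]
 [482.96074278 435.72648046]]
top [[ 65.29750778 238.64646288]
 [121.93018389 284.59398167]]
```

The handle's projected position matches the picture. Now the quarter turn.

```bash
python3 -m creep '{"dp":[[0,0,0],[0,0,0],[0,-0.02,0],[0,-0.04,0],[0,-0.07,0],[0,-0.11,0],[0,-0.18,0],[0,-0.26,0],[0,-0.36,0],[0,-0.47,0.01]],"twist":[[0,0,0],[-0.001,0,0],[-0.002,0,0],[-0.004,0,0],[-0.008,0,0],[-0.013,0,0],[-0.021,0,0],[-0.03,0,0],[-0.042,0,0],[-0.056,0,0]],"fingers":[1,1,1,1,1,1,1,1,1,1]}'; python3 -m creep '{"dp":[[0,-0.14,0],[0,-0.3,0],[0,-0.48,0.01],[0,-0.68,0.02],[0,-0.91,0.04],[0,-1.15,0.06],[0,-1.41,0.1],[0,-1.69,0.15],[0,-1.99,0.21],[0,-2.3,0.28]],"twist":[[-0.016,0,0],[-0.035,0,0],[-0.057,0,0],[-0.08,0,0],[-0.107,0,0],[-0.136,0,0],[-0.167,0,0],[-0.2,0,0],[-0.236,0,0],[-0.274,0,0]],"fingers":[1,1,1,1,1,1,1,1,1,1]}'; python3 -m creep '{"dp":[[0,-0.34,0],[0,-0.69,0.02],[0,-1.06,0.05],[0,-1.43,0.1],[0,-1.81,0.17],[0,-2.2,0.26],[0,-2.59,0.37],[0,-2.98,0.5],[0,-3.37,0.65],[0,-3.75,0.81]],"twist":[[-0.04,0,0],[-0.081,0,0],[-0.124,0,0],[-0.169,0,0],[-0.215,0,0],[-0.262,0,0],[-0.309,0,0],[-0.358,0,0],[-0.407,0,0],[-0.456,0,0]],"fingers":[1,1,1,1,1,1,1,1,1,1]}'; python3 -c "
from workcell import r
s=r.get_state();print(s['qpos'].round(2),s['dq'].round(2))"
```

```text
clock: 18.9
tool_pos: [0.5906, 0.2744, 0.1571]
orientation: [-0.507, -0.493, 0.507, -0.493]
wrist_force: [-0.6, -0.0, -1.6]
gripper_width: 0.251
clock: 19.9
tool_pos: [0.5674, 0.2722, 0.1571]
orientation: [0.434, 0.558, -0.434, 0.558]
wrist_force: [-0.1, 0.1, -2.8]
gripper_width: 0.249
clock: 20.9
tool_pos: [0.533, 0.255, 0.1572]
orientation: [0.296, 0.642, -0.296, 0.642]
wrist_force: [-0.3, -0.1, -2.3]
gripper_width: 0.246
[-0.52  0.55 -0.01  1.79  0.01  0.8  -1.4 ] [ 0.1  -0.05 -0.14  0.1   0.1  -0.05  0.39]
```

```bash
python3 -m creep '{"dp":[[0,-0.42,0],[0,-0.83,0.03],[0,-1.24,0.07],[0,-1.64,0.14],[0,-2.03,0.22],[0,-2.41,0.31],[0,-2.77,0.42],[0,-3.12,0.55],[0,-3.45,0.68],[0,-3.75,0.81]],"twist":[[-0.049,0,0],[-0.098,0,0],[-0.146,0,0],[-0.194,0,0],[-0.241,0,0],[-0.287,0,0],[-0.331,0,0],[-0.374,0,0],[-0.416,0,0],[-0.456,0,0]],"fingers":[1,1,1,1,1,1,1,1,1,1]}'; python3 -m creep '{"dp":[[0,-0.32,0],[0,-0.62,0.01],[0,-0.91,0.04],[0,-1.17,0.06],[0,-1.42,0.1],[0,-1.64,0.14],[0,-1.84,0.17],[0,-2.01,0.21],[0,-2.17,0.25],[0,-2.3,0.28]],"twist":[[-0.038,0,0],[-0.074,0,0],[-0.107,0,0],[-0.138,0,0],[-0.167,0,0],[-0.193,0,0],[-0.217,0,0],[-0.239,0,0],[-0.258,0,0],[-0.274,0,0]],"fingers":[1,1,1,1,1,1,1,1,1,1]}'; python3 -m creep '{"dp":[[0,-0.12,0],[0,-0.22,0],[0,-0.3,0],[0,-0.36,0],[0,-0.41,0],[0,-0.44,0.01],[0,-0.46,0.01],[0,-0.47,0.01],[0,-0.47,0.01],[0,-0.47,0.01]],"twist":[[-0.014,0,0],[-0.026,0,0],[-0.035,0,0],[-0.042,0,0],[-0.048,0,0],[-0.052,0,0],[-0.054,0,0],[-0.055,0,0],[-0.056,0,0],[-0.056,0,0]],"fingers":[1,1,1,1,1,1,1,1,1,1]}'; python3 -m creep '{"dp":[[0,0,0],[0,0,0],[0,0,0],[0,0,0],[0,0,0],[0,0,0],[0,0,0],[0,0,0],[0,0,0],[0,0,0]],"twist":[[0,0,0],[0,0,0],[0,0,0],[0,0,0],[0,0,0],[0,0,0],[0,0,0],[0,0,0],[0,0,0],[0,0,0]],"fingers":[1,1,1,1,1,1,1,1,1,1]}'
python3 - <<'E'
from m import *
for n in('top','scene'):
    p,d=r.get_image(n); im=p[:,:,::-1].copy(); cv2.imwrite(f"pics/{n}6f.png",im)
    u0,v0=(160,140) if n=='top' else (270,165)
    cv2.imwrite(f"pics/{n}6.png",cv2.resize(im[v0:v0+120,u0:u0+120],None,fx=5,fy=5,interpolation=cv2.INTER_CUBIC))
    o=meas(n,im,(u0,v0,u0+120,v0+120),.1); C=o['red']
    s=r.get_state();M=R.from_quat(s['orientation']).as_matrix();t=s['tool_pos']
    print(n,C.round(4),'red in tool cm',(M.T@(C-t)*100).round(2)); print(plane(n,d,C[:2],.1))
    print(((proj(n,[[.5027,.1966,.17],[.5027,.1965,.063]])-(u0,v0)+.5)*5))
print(t,s['dq'].round(3),np.degrees(np.arctan2(M[1,2],M[0,2])),M[2].round(4),s['clock'])
E
```

```text
clock: 21.9
tool_pos: [0.5097, 0.2245, 0.1572]
orientation: [0.144, 0.692, -0.144, 0.692]
wrist_force: [-0.1, 0.0, -3.1]
gripper_width: 0.249
clock: 22.9
tool_pos: [0.5032, 0.2025, 0.1571]
orientation: [0.049, 0.705, -0.049, 0.705]
wrist_force: [-0.8, 0.3, -2.3]
gripper_width: 0.246
clock: 23.9
tool_pos: [0.5027, 0.198, 0.1571]
orientation: [0.029, 0.706, -0.029, 0.707]
wrist_force: [-0.7, -0.4, -0.9]
gripper_width: 0.249
clock: 24.9
tool_pos: [0.5027, 0.1979, 0.1571]
orientation: [0.029, 0.707, -0.029, 0.706]
wrist_force: [0.2, -1.1, -2.4]
gripper_width: 0.248
top [0.5855 0.19   0.118 ] red in tool cm [ 3.91 -0.12  8.32]
(array([-0.23817493, -0.00803347]), np.int64(946), np.float64(0.0014903965546586475))
[[230.65444362 445.09825395]
 [270.85740443 471.99197422]]
scene [0.5886 0.1899 0.118 ] red in tool cm [ 3.91 -0.09  8.63]
(array([-0.00172057, -0.12936922]), np.int64(1085), np.float64(0.0017801541158615145))
[[389.13792    145.00302071]
 [366.25948293 257.3051013 ]]
[0.50270153 0.19796923 0.15712711] [-0.001 -0.001  0.    -0.     0.002  0.     0.002] -4.756219568442132 [-1.e+00  0.e+00  1.e-04] 25.0
```

View pics/top6.png

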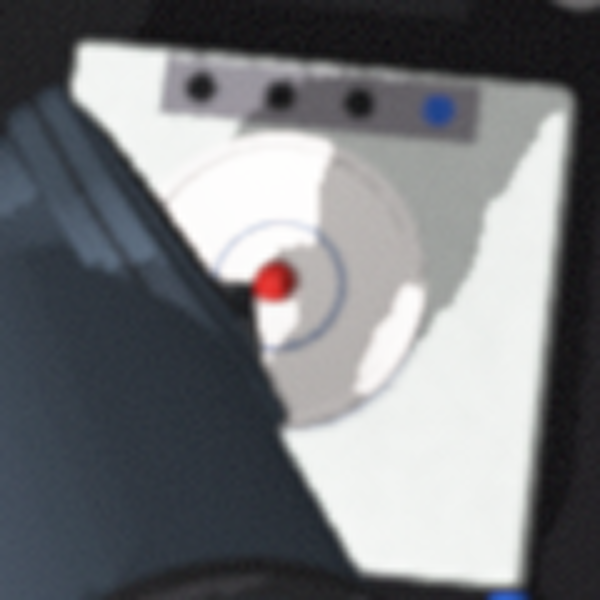

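View pics/scene6f.png

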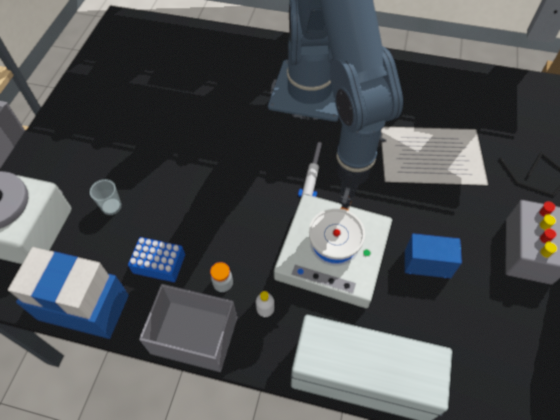

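View pics/scene6.png

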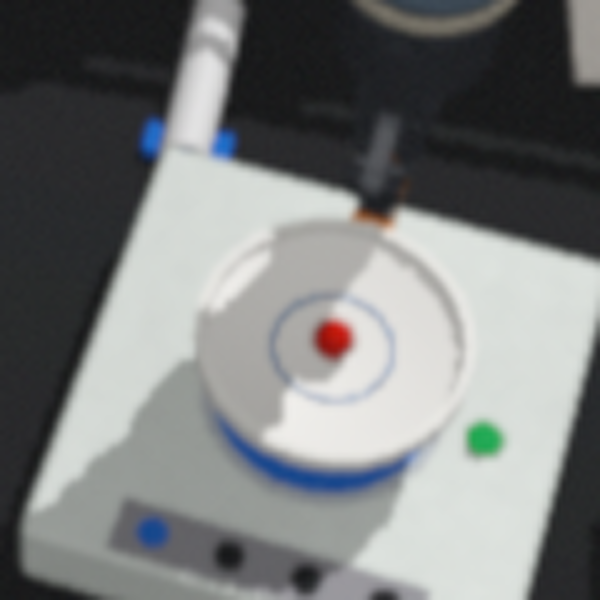

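The scene view shows the ball at (333,340), in the middle of the ring. The dish covers the window, the handle at (373,215) hides the yellow dot, and the other objects are unmoved. I'll hand in.

```bash
python3 -c "
from workcell import r
r.job_done(); s=r.get_state();print(s['clock'],s['tool_pos'])"
```

```text
the job is handed in; nothing more can be done
the job is handed in; nothing more can be done
```

I picked the dish up by its handle and held it over the window with the handle above the green dot for about 3 s. I then turned it a quarter turn in 6 s to the yellow dot and handed in at about 25 s, still gripping it at 80 N.

**Last checks:**
- **Centring:** the ball is in the middle of the ring, and its measured position agrees with the window's centre to about 1 mm in both cameras.
- **Height and level:** the underside is about 4 cm above the window. The tool is vertical to about 0.01°, and the dish tilt from the depth images is within their noise, at most 0.25°.
- **Stillness and surroundings:** the joints are still, and the other objects look unmoved in the pictures.

**Not confirmed directly:**
- **Yellow dot:** at the end it was hidden by the handle and arm in both pictures. The handle's place above it comes from the dot's earlier measured position and the tool pose, which agree to about 1 mm.
- **Camera offset:** the two cameras differ by about 3 mm in x. I averaged them.

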